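Open the buff guard for a wheel change and hold its gate wide

ROBOT

A 6-joint arm with a two-finger parallel gripper is mounted at the origin on the work surface. World frame = base frame: x ahead of the robot, y to its left, z up, the work surface at z = 0. Lengths are in m, angles in rad, forces in N, time in s.
With the tool pointing down it reaches from about 0.275 to 0.875 m from the base axis. Payload 12.5 kg.
Tool frame: the origin (TCP) lies at the very end of the fingers, on their centre line; the grasp point (between the pads) lies 19 mm behind it; z points along the fingers, y is the line along which they close (so a half turn about z gives the same grasp; the last joint's range is limited). The gripper opens to 85 mm and grips with 20 to 120 N. Pads are 22 mm wide; open, the fingers measure 114 mm over their backs; the gripper's body (76 mm by 85 mm) begins 54 mm behind the grasp point. The pads swing forward as they close: fully open they stand 13 mm farther back than shut.
Start: joints at [1.196, 0.351, 1.652, -0, 1.139, -0.085], TCP at [0.157, 0.527, 0.231] pointing down, gripper open.
Joint ranges: [-2.75, 2.75], [-0.79, 2.1], [0.01, 2.65], [-1.57, 4.71], [0.07, 3.14], [-2.87, 2.87]. Speed limits (rad/s): [2.22, 2.22, 2.79, 3.14, 3.14, 3.14].

INTERFACE

Orientations are given as a 3x3 rotation matrix whose columns are the frame's x, y, z axes.
In Python, from bench import manip gives the robot as it stands. Calls block until the motion is done:
- manip.move_ptp(position, orientation): joint-space move of the TCP to a pose.
- manip.move_l(position, attitude=None, max_speed=0.15): straight line of the TCP; attitude=None keeps the orientation; max_speed is the mean speed in m/s.
- manip.move_j(angles): joint-space move.
- manip.set_gripper(opening, effort=None): opening from 0.0 (shut) to 1.0 (fully open); effort is the grip in N (None keeps the last); returns when the fingers have stopped.
- manip.dwell(seconds).
- manip.inverse_kinematics(position, orientation): joint angles nearest the present ones, or None.
- manip.grab_frame(name): name is "side" or "top"; returns (picture, depth): 480x640x3 uint8, red, green, blue; 480x640 float32, m along the optical axis (not along the pixel's ray), 0 where there is no reading.
- manip.get_calibration(name): a dict with "camera_matrix" (3x3 intrinsics, pixels), "R" (3x3) and "t" (3): a world point X has camera coordinates R X + t. Camera axes: x right, y down, z forward; pixel columns grow to the right and rows downward; lengths in m; the calibration is good to about 2 mm. A picture is of the moment at which its call begins. get_calibration takes no time and is no camera call.
A pose or a line that the arm cannot do raises manip.Unreachable and nothing moves.
- manip.sign_off(): hands the job in; it is judged then, once.
Trained networks look in the newest picture that a camera, given by its name, has taken for a name from the list of things; names that differ only in an ending like _2 or _b are one class to them, and where a whole thing is asked for, a point or a joint stands for the part that bears it (a point fixed in the world has none). Each returns a list of dicts, best first, with "confidence" (0 to 1); they miss things now and then, are a little off and sometimes report something else, mostly with a low value. They report only what shows in the picture. A call takes as long as a camera call. They do not tell look-alikes from the thing itself.
- manip.look_for(camera, name): "at" ([x, y, z] in m, in world coordinates, good to about 4 mm: the middle of the surface that is visible of it).
Readings, each from a call of its own:
- manip.current_time(): time.
- manip.current_qpos(): joint angles.
- manip.current_joint_vel(): joint speeds.
- manip.current_joint_torque(): joint torques, N m.
- manip.current_ee_pos(): TCP position.
- manip.current_tcp_rot(): TCP orientation.
- manip.current_force(): force on the tool from outside, world axes, zero at the start.
- manip.current_ft_torque(): the same for the moment, N m.
- manip.current_grip_width(): opening from 0.0 (shut) to 1.0 (fully open).
- manip.current_grip_force(): force on a finger pad.
Only numpy, scipy, OpenCV 4.12 (cv2) and the standard library are available. Lean on these libraries where they do the work, as an engineer would, in place of code of your own. Each camera call takes 0.05 s, during which the arm holds its last target. There are 200 camera calls.

TASK

Open the side gate of the polishing motor's buff guard, as for changing the buff: first draw the red-knobbed lock pin up out of the hasp and park it in the open steel notch on the motor side of the guard, hanging by its collar. Squeeze the yellow tab of the main catch to its post so that the gate springs ajar onto its safety catch, then squeeze the orange tab to the black handle post on the gate and, keeping it squeezed, swing the gate out past its half-way click until it is wide open, almost at its stop. Finish while still holding the gate there against its closing spring, and leave the other things on the bench where they lie.

Things in the scene. Friction and masses are not known exactly. Their poses are not given: they have to be found in the camera images.
- pin_knob (a point): centre of the red knob (18 mm across, 36 mm tall) of the loose lock pin, 40 to 85 g; z up along the pin. Below the knob: collar 20 mm across, 4 mm thick, its underside 22 mm below this point; then a shank 8 mm across, 30 mm long, its tip 52 mm below. At first it stands in the hasp's upright bore (11 mm wide), collar on the gate's hasp ear, whose top is 12 mm above the guard's top
- notch (a point): parking notch: point where the pin's shank hangs, on the top face of a level steel plate 5 mm thick, 200 mm above the bench, in the gap between guard and motor. Slot 12 mm wide along x, open towards -x at 29 mm from this point, closed 6 mm beyond it. Parked, the pin's collar lies on the plate, knob centre 22 mm above this point. x, y, z of the machine as at hinge; the motor (60 mm to +y) is lower
- main_grip (a point): main catch on the guard's top: middle between yellow tab and dark fixed post WHEN SQUEEZED, 18 mm below their tops, 44 mm above the guard. Post: outer face 15.5 mm to +x (machine). Sprung tab: outer face 29.5 mm to -x at rest, 15.5 mm squeezed (45, then 31 mm over both); 20 mm wide in y; 6 N to start, 10 N at the end. Squeezed, the gate springs ajar by itself at once; then it may be let go
- handle_grip (a point): gate handle, moves with the gate: middle between orange tab and black fixed post WHEN SQUEEZED, 18 mm below their tops, 44 mm above the gate's top. Its x runs along the gate to the hinge line, 179.5 mm away. Post: outer face 15.5 mm to +x. Sprung safety-catch tab: outer face 29.5 mm to -x at rest, 15.5 mm squeezed; 20 mm wide in y; 6 to 10 N; springs back if let go
- hinge (a point): upright hinge line of the gate at the height of the gate's and guard's top, 200 mm above the bench; fixed. Its axes are the machine's: z up, x along the guard from the gate's free edge to the hinge, y from the gate to the motor (machine yaw -0.3 to 0.2). The closed gate runs 225 mm from here to -x; it opens to -y. Catches and posts stand 62 mm above the guard, the pin 52 mm
- gate (a joint): gate angle, rad: 0 closed, grows anticlockwise seen from above; 0.10 ajar on the safety catch's hooked steel strike (clear of it from 0.2), stop at 1.45. A spring closes it (0.15 to 0.25 N m). A click detent in the hinge resists from 0.55 to 0.75 (0.6 N m more); let go beyond it, the gate sinks back, damped, to about 0.9
- main_catch (a joint): travel of the yellow tab, m: 0 at rest, 0.014 fully squeezed, frees the gate from about 0.011; let go while the gate is ajar it stays at about 0.010 against the gate's lip
- safety_catch (a joint): travel of the orange tab, m: 0 at rest, 0.014 fully squeezed, frees the gate from about 0.011
- spectacles_mid (a point): bystander: folded brown spectacle frame, 135 by 45 by 17 mm, flat on the bench, its middle
- wax_bar_mid (a point): bystander: red-brown bar of polishing wax, 120 by 45 by 38 mm, its centre
- polish_tin_mid (a point): bystander: small upright tin on the motor's top, 60 mm across and 50 mm tall, its centre
Mind the look-alikes: they are no part of the job. Of the things that look like the part that bears pin_knob, the smaller one is meant.

How it is judged:
By the outcome, as a careful person would: the job done as asked, in the order asked, and still so for the second after the job is handed in, while the arm keeps its last pose, push and grip.
It also fails if it takes over 54 s, if anything falls off the work surface, if the arm or the gripper's body presses on something with over 40 N, if the wrist force passes 120 N, or if a joint passes its speed limit or range.

## Working session

There is one attempt and no reset: what is moved stays moved. The work goes in short steps, each a Python script; the robot and the scene stay as the last script left them, time stands still between calls to the robot, and variables do not carry over. Pictures are saved under pics/ and viewed, at most 14 in all, crops included, and the job is handed in when it is done.

```bash
mkdir -p pics; ls
python3 - <<'E'
from bench import manip as m
import cv2,numpy as np
for c in("side","top"):
    p,d=m.grab_frame(c);cv2.imwrite(f"pics/{c}0.png",p[:,:,::-1]);np.save(f"pics/{c}0.npy",d)
    k=m.get_calibration(c);print(c,k["camera_matrix"][0,0],np.round(-k["R"].T@k["t"],3),np.round(k["R"][2],2))
    for n in "pin_knob notch main_grip handle_grip hinge gate main_catch safety_catch".split():
        try:print(n,[(np.round(r["at"],3),round(r["confidence"],2)) for r in m.look_for(c,n)][:4])
        except Exception as e:print(n,e)
print(m.current_time(),m.current_tcp_rot().round(2))
E
```

```text
pics
side 619.4648016091157 [0.874 0.792 1.033] [-0.27 -0.63 -0.73]
pin_knob [(array([ 0.464, -0.228,  0.069]), 0.66), (array([ 0.521, -0.021,  0.239]), 0.64)]
notch [(array([0.552, 0.16 , 0.158]), 0.65)]
main_grip [(array([0.55 , 0.155, 0.162]), 0.58)]
handle_grip [(array([ 0.481, -0.041,  0.21 ]), 0.65)]
hinge [(array([0.551, 0.155, 0.158]), 0.95), (array([ 0.438, -0.05 ,  0.217]), 0.22)]
gate [(array([ 0.478, -0.044,  0.211]), 0.82), (array([0.488, 0.243, 0.248]), 0.36)]
main_catch [(array([ 0.568, -0.012,  0.216]), 0.79)]
safety_catch [(array([ 0.439, -0.047,  0.215]), 0.72)]
top 592.5847164844711 [0.278 0.008 1.439] [ 0.21 -0.01 -0.98]
pin_knob [(array([ 0.454, -0.229,  0.092]), 0.71)]
notch [(array([0.494, 0.105, 0.188]), 0.63)]
main_grip [(array([0.49 , 0.112, 0.19 ]), 0.91)]
handle_grip [(array([ 0.518, -0.039,  0.205]), 0.59)]
hinge [(array([0.49 , 0.11 , 0.194]), 0.73)]
gate [(array([ 0.516, -0.039,  0.213]), 0.59)]
main_catch [(array([ 0.571, -0.02 ,  0.211]), 0.51)]
safety_catch [(array([ 0.437, -0.049,  0.215]), 0.67)]
0.9 [[-0.96  0.29  0.  ]
 [ 0.29  0.96  0.  ]
 [ 0.    0.   -1.  ]]
```

View pics/side0.png

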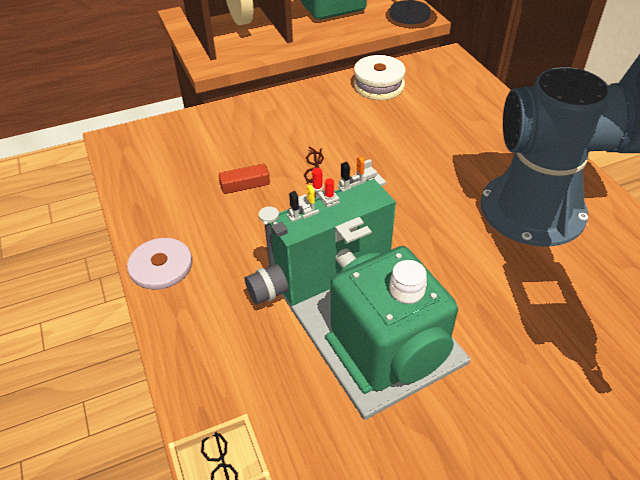

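View pics/top0.png

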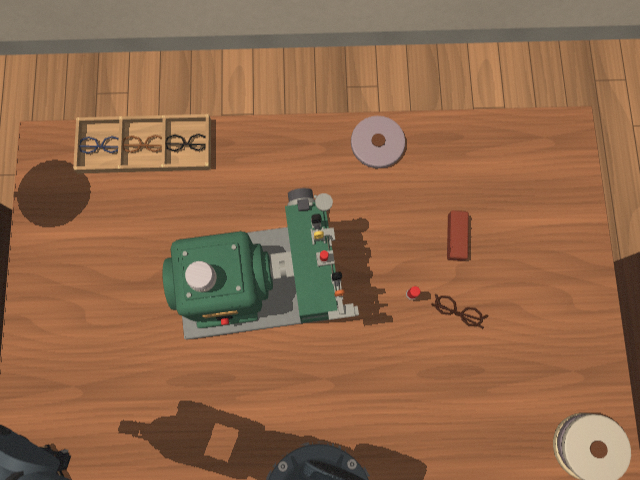

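The top view shows the gate on the -y side of the guard: hinge cap at (324,201), yellow catch (318,234), pin (324,256), orange and black handle (338,285), and the look-alike pin on the bench at (414,293). I'll zoom in on both views.

Run:
```python
import cv2
a=cv2.imread("pics/top0.png")[180:330,240:400];cv2.imwrite("pics/t1.png",cv2.resize(a,None,fx=4,fy=4,interpolation=2)[:600])
a=cv2.imread("pics/side0.png")[140:290,230:420];cv2.imwrite("pics/s1.png",cv2.resize(a,None,fx=4,fy=4,interpolation=2)[:600])
```

```text
(no output)
```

View pics/t1.png

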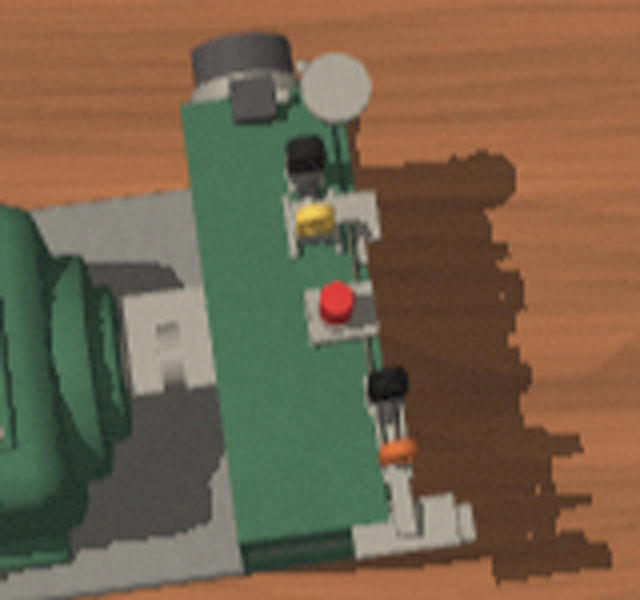

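View pics/s1.png

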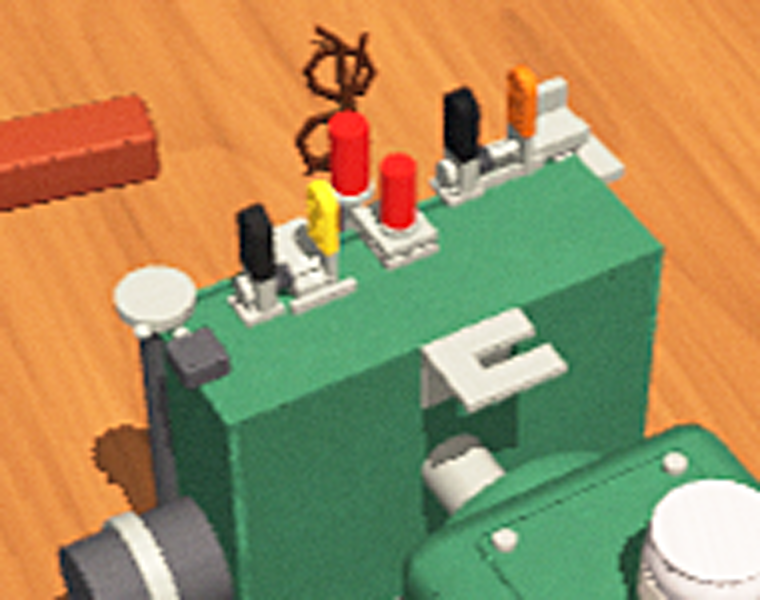

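The top crop has the notch slot at about (172,322 to 388), pin knob (337,298), yellow tab (314,212), its post (306,153), orange tab (398,448) and its post (388,380). The yaw looks like about 0.13. Next I'll compute these with both cameras.

```bash
cat > h.py <<'E'
from bench import manip as m
import numpy as np, cv2
def ray(c,u,v,z):
    k=m.get_calibration(c);d=k["R"].T@np.linalg.inv(k["camera_matrix"])@[u,v,1];o=-k["R"].T@k["t"]
    return o+d*(z-o[2])/d[2]
def proj(c,X):
    k=m.get_calibration(c);q=k["camera_matrix"]@(k["R"]@np.asarray(X)+k["t"]);return q[:2]/q[2]
E
python3 - <<'E'
from h import *
np.set_printoptions(precision=4,suppress=True)
T=lambda x,y,z:ray("top",240+x/4,180+y/4,z)
S=lambda x,y,z:ray("side",230+x/4,140+y/4,z)
A={"pin":(T(337,298,.252),S(398,163,.252)),"main post":(T(306,150,.262),S(255,212,.262)),"yel":(T(314,213,.262),S(320,188,.262)),
"hpost":(T(388,378,.262),S(459,95,.262)),"orange":(T(397,443,.262),S(519,74,.262)),
"slot closed":(T(173,322,.2),S(474,362,.2)),"slot open":(T(177,388,.2),S(540,340,.2)),
"g far left":(T(182,105,.2),S(233,423,.2)),"g near left":(T(239,545,.2),S(662,248,.2)),"cap":(T(335,88,.21),S(155,293,.21))}
for n,(a,b) in A.items(): print(n,a[:2],b[:2])
g=A["g far left"][0]-A["g near left"][0];print("yaw",np.arctan2(g[1],g[0]))
g=A["g far left"][1]-A["g near left"][1];print("yaw",np.arctan2(g[1],g[0]))
for c in("top","side"):
    d=np.load(f"pics/{c}0.npy");k=m.get_calibration(c)
    for n in("pin","main post","yel","hpost","orange","cap"):
        p=A[n][0 if c=="top" else 1];u,v=proj(c,p).round().astype(int);
        X=k["R"].T@(np.linalg.inv(k["camera_matrix"])@[u,v,1]*d[v,u]-k["t"]);print(c,n,X)
E
```

```text
pin [ 0.5194 -0.027 ] [ 0.5198 -0.0242]
main post [ 0.5954 -0.0134] [ 0.5982 -0.0091]
yel [ 0.562  -0.0165] [ 0.5645 -0.0123]
hpost [ 0.4756 -0.051 ] [ 0.4775 -0.0472]
orange [ 0.4425 -0.0542] [ 0.4441 -0.0499]
slot closed [0.5195 0.0591] [0.5199 0.0647]
slot open [0.4839 0.0577] [0.4854 0.0642]
g far left [0.6394 0.0519] [0.6372 0.0556]
g near left [0.4001 0.027 ] [0.4032 0.0312]
cap [ 0.6436 -0.0311] [ 0.6439 -0.0292]
yaw 0.10397059254042415
yaw 0.10381206872971381
top pin [ 0.5184 -0.0265  0.2519]
top main post [ 0.5954 -0.0124  0.2581]
top yel [ 0.5624 -0.0155  0.2629]
top hpost [ 0.4749 -0.051   0.2603]
top orange [ 0.4418 -0.0536  0.2636]
top cap [ 0.6428 -0.0316  0.2126]
side pin [ 0.5199 -0.0214  0.2537]
side main post [ 0.5975 -0.0095  0.2615]
side yel [ 0.5635 -0.0148  0.2596]
side hpost [ 0.4768 -0.0475  0.261 ]
side orange [ 0.4424 -0.0524  0.2608]
side cap [ 0.6434 -0.029   0.2107]
```

```bash
cat >> h.py <<'E'
YAW=0.104
def R(a):  # tool down, tool y at angle a in the plane
    y=np.array([np.cos(a),np.sin(a),0]);z=np.array([0,0,-1.]);return np.column_stack([np.cross(y,z),y,z])
def unit(a): return np.array([np.cos(a),np.sin(a),0])
E
python3 - <<'E'
from h import *
np.set_printoptions(precision=3,suppress=True,linewidth=150)
d=np.load("pics/top0.npy");k=m.get_calibration("top");Ki=np.linalg.inv(k["camera_matrix"])
for v in range(300,321):
    print(v,[tuple((lambda X:(X*1000).round().astype(int).tolist())(k["R"].T@(Ki@[u,v,1]*d[v,u]-k["t"]))) for u in range(337,360,3)])
print(m.current_qpos())
H=np.array([.6437,-.030,.225])
for s in(0,np.pi):
    print("pin",m.inverse_kinematics([.5196,-.0255,.223],R(YAW+np.pi/2+s)))
    print("main",m.inverse_kinematics([.587,-.0123,.225],R(YAW+s)))
    for g in(0,.1,.7,1.38): print(g,m.inverse_kinematics(H-.1795*unit(YAW+g),R(YAW+g+s)))
E
```

```text
300 [(430, -51, 212), (430, -58, 211), (456, -76, -1), (456, -84, 3), (455, -91, 6), (456, -98, -1), (455, -106, 1), (455, -113, 4)]
301 [(429, -52, 208), (428, -58, 213), (454, -76, -1), (454, -84, -4), (453, -91, 4), (453, -98, 1), (453, -105, 3), (453, -113, 1)]
302 [(427, -52, 202), (426, -57, 213), (452, -76, -2), (451, -83, 2), (451, -91, 0), (451, -98, -4), (450, -105, 3), (450, -113, 2)]
303 [(432, -54, 147), (424, -58, 209), (449, -76, -2), (450, -84, -7), (449, -91, -4), (425, -83, 200), (448, -105, 1), (448, -112, 3)]
304 [(430, -55, 142), (422, -57, 214), (423, -64, 201), (423, -71, 201), (423, -77, 195), (423, -83, 198), (446, -105, -2), (445, -112, 2)]
305 [(422, -52, 197), (420, -57, 211), (421, -64, 201), (278, 8, 1439), (421, -77, 198), (421, -83, 195), (442, -105, 8), (443, -112, 1)]
306 [(419, -51, 201), (418, -57, 210), (419, -64, 195), (419, -70, 199), (418, -77, 200), (418, -83, 198), (416, -88, 218), (440, -112, 3)]
307 [(417, -52, 198), (416, -57, 210), (417, -64, 198), (416, -70, 201), (417, -77, 199), (416, -83, 199), (415, -88, 210), (438, -112, -1)]
308 [(
[... 1659 characters left out ...]
60, -5), (408, -67, -1), (408, -75, -2), (407, -81, 4), (407, -89, 3), (407, -96, -3), (407, -103, 0), (407, -111, -6)]
[ 1.196  0.351  1.652  0.     1.139 -0.085]
pin [-0.139  0.306  1.737 -0.     1.098 -1.813]
main [-0.1    0.424  1.559 -0.     1.158 -0.204]
0 [-0.204  0.208  1.863 -0.     1.071 -0.308]
0.1 [-0.239  0.217  1.851 -0.     1.073 -0.443]
0.7 [-0.383  0.345  1.677 -0.     1.12  -1.187]
1.38 [-0.391  0.562  1.341 -0.     1.239 -1.875]
pin [-0.139  0.306  1.737 -0.     1.098  1.328]
main None
0 [-0.204  0.208  1.863 -0.     1.071  2.834]
0.1 [-0.239  0.217  1.851 -0.     1.073  2.698]
0.7 [-0.383  0.345  1.677 -0.     1.12   1.954]
1.38 [-0.391  0.562  1.341 -0.     1.239  1.266]
```

Run:
```python
from h import *
np.set_printoptions(precision=4,suppress=True)
m.set_gripper(0.5,30)
r=R(YAW-np.pi/2)
p=m.current_ee_pos();m.move_l([p[0],p[1],.38],max_speed=.3)
m.move_ptp([.5196,-.0255,.36],r)
m.move_l([.5196,-.0255,.223],max_speed=.15)
print(m.current_force(),m.current_time())
m.set_gripper(0.0,35)
print(m.current_grip_width()*85,m.current_grip_force(),m.current_force())
m.move_l([.5196,-.0255,.273],max_speed=.08)
print(m.current_force(),m.current_time(),m.current_grip_width()*85,m.current_ee_pos())
for c in("side","top"):
    p,d=m.grab_frame(c);cv2.imwrite(f"pics/{c}1.png",p[:,:,::-1]);np.save(f"pics/{c}1.npy",d)
a=[cv2.resize(cv2.imread("pics/side1.png")[120:260,260:400],None,fx=2.8,fy=3,interpolation=2),cv2.resize(cv2.imread("pics/top1.png")[190:330,240:380],None,fx=2.8,fy=3,interpolation=2)]
cv2.imwrite("pics/b1.png",np.hstack(a))
```

```text
[-0.1682  0.9423  0.6299] 5.45
16.392104696538087 34.08501148223877 [-0.846   0.6155  6.7921]
[-0.2071  1.0101 -0.9142] 6.5667 16.738972503573486 [ 0.5194 -0.0255  0.2725]
```

View pics/b1.png

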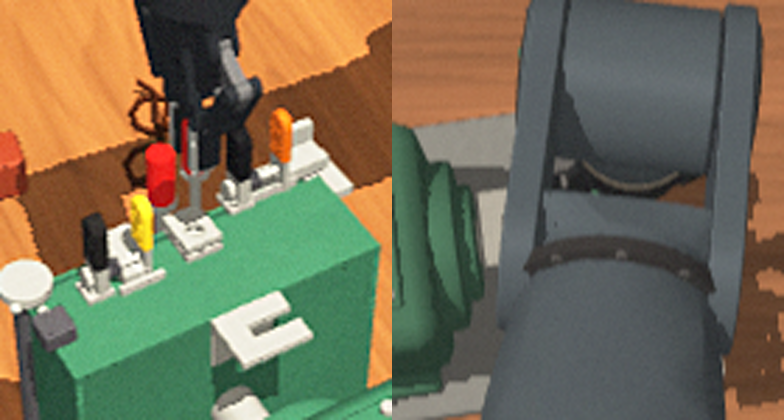

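The small pin is out and in the fingers: its knob shows at crop (183,140) and its shank at (196,190). The red knob at (160,175) is the bench look-alike behind it. Next I'll hover over the notch and look from the side.

Run:
```python
from h import *
np.set_printoptions(precision=4,suppress=True)
u=unit(YAW)
N=np.array([.5137,.0615,0])-.008*u
m.move_l([N[0],N[1],.275],max_speed=.15)
m.move_l([N[0],N[1],.253],max_speed=.1)
print(m.current_ee_pos(),m.current_force(),m.current_time())
p,d=m.grab_frame("side");cv2.imwrite("pics/side2.png",p[:,:,::-1])
e=m.current_ee_pos()
t=proj("side",[e[0],e[1],e[2]-.041]);print("tip pred",t,"notch pred",proj("side",[.5137,.0615,.2]))
x0,y0=int(t[0])-50,int(t[1])-40
print(x0,y0);cv2.imwrite("pics/s2.png",cv2.resize(p[y0:y0+75,x0:x0+100,::-1],None,fx=8,fy=8,interpolation=2))
```

```text
[0.5057 0.0601 0.2528] [ 0.1855  0.2591 -0.874 ] 7.7667
tip pred [354.4229 222.1833] notch pred [350.7952 228.4062]
304 182
```

View pics/s2.png

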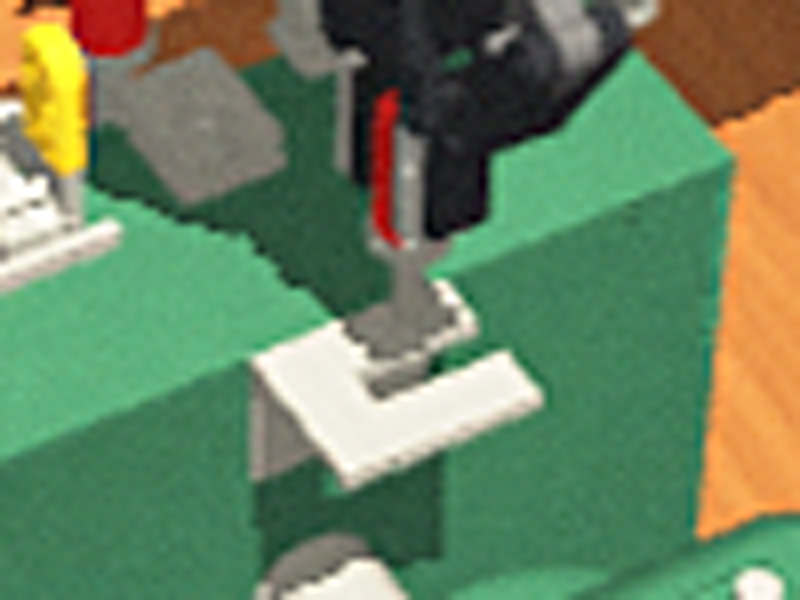

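The pin's shank comes down at crop (408,250 to 325), just about where predicted (403,321). The slot's motor-side edge runs (378,403) to (510,350), and its guard-side tip corner is at about (472,318).

Run:
```python
from h import *
np.set_printoptions(precision=4,suppress=True)
S=lambda x,y,z=.2:ray("side",304+x/8,182+y/8,z)[:2]
Y=np.array([-np.sin(YAW),np.cos(YAW)]);X=unit(YAW)[:2]
e=m.current_ee_pos()[:2]
print("pin",X@e,Y@e)
for n,q in dict(mo_in=S(378,403),mo_out=S(510,350),gu_out=S(472,318),cornerL=S(255,360),cornerB=S(350,472),armtip=S(543,388)).items():print(n,X@q,Y@q)
E2=m.current_ee_pos()
for dz in(-.007,-.011,-.041):print(dz,(proj("side",[*e,E2[2]+dz])-[304,182])*8)
# top camera, first picture slot edges
for n,q in dict(closed=(173,322),mid=(175,355),open=(177,388)).items():
    w=ray("top",240+q[0]/4,180+q[1]/4,.2)[:2];print("top",n,X@w,Y@w)
g=cv2.imread("pics/top0.png",0)[250:285,268:300];print(g[::2])
```

```text
pin 0.5094676262342267 0.0074071230468823026
mo_in 0.5218928189827906 0.017149136940577445
mo_out 0.48596027060664265 0.01767821555089755
gu_out 0.48813431609395425 0.0041666219216761275
cornerL 0.5397960168177711 -0.009264526137650567
cornerB 0.538843216708925 0.03289593913672205
armtip 0.4858754543749096 0.03209763722934159
-0.007 [407.2742 216.4404]
-0.011 [406.8077 229.0332]
-0.041 [403.383  321.4663]
top closed 0.5228464270078669 0.00486303588504225
top mid 0.5050066825612943 0.006001160519092395
top open 0.48727384188896944 0.007132464998329878
[[ 73  74  75  77  70  73  74  75  75  74  74  73  73  72  75  73  76 107
  134 136 135 135 129  99  98 100  97 100  98  97  99 100]
 [ 75  72  73  77  74  75  75  75  71  76  89  88 101 100 118 116 134 133
  156 160 155 158 159  99  99  99  99 100  99  99 102  99]
 [ 57  76 103 137 145 147 145 155 163 166 163 163 163 164 163 164 165 168
  164 164 165 163 165 126  99 100 102  99  98  98  97  94]
 [ 45  69  96 160 160 163 164 165 164 164 168 165 164 168 165 162 163 163
  163 165 164 160 164 130  99  99 100  98 102  98  96  97]
 [ 48  60  
[... 1151 characters left out ...]
6 163 165  99 100 101  99  99  98]
 [ 74  78  44  72  81 134 165 166 163 167 168 164 157  83  82  77  79  75
  100 144 135 126 126 114  99  99 103 102  98  99 100 103]
 [ 89  84  53  51  66 110 126 132 113 113 103 100  88  75  73  74  72  73
   76  77  71  75  73  73  74  75  86  98 103 102 103 102]
 [ 70  82  67  49  62  71  74  75  78  74  75  75  76  76  73  73  74  73
   73  75  74  72  75  74  76  74  81 100 102 103 102 103]
 [ 54  53  73  50  52  73  73  71  73  74  76  72  78  74  74  75  73  75
   74  70  73  77  73  74  74  72  78 101  99 101 101 100]
 [ 54  52  52  51  47  74  75  76  75  79  75  79  75  76  75  72  72  70
   74  76  78  73  75  73  75  77  75  88 101 102 101  99]]
```

Run:
```python
from h import *
np.set_printoptions(precision=4,suppress=True)
e=m.current_ee_pos()
y=np.array([-np.sin(YAW),np.cos(YAW),0])
q=e+y*(.0094-.0074);q[2]=.2435
m.move_l(q,max_speed=.05)
e=m.current_ee_pos();print(e,m.current_force(),m.current_time())
p,d=m.grab_frame("side");cv2.imwrite("pics/side3.png",p[:,:,::-1])
t=proj("side",[e[0],e[1],e[2]-.041]);x0,y0=324,202
print("tip pred",(t-[x0,y0])*16)
cv2.imwrite("pics/s3.png",cv2.resize(p[y0:y0+37,x0:x0+50,::-1],None,fx=16,fy=16,interpolation=2))
```

```text
[0.5056 0.0623 0.2433] [-0.5436 -0.2111 -0.4657] 8.1583
tip pred [494.392  393.4888]
```

View pics/s3.png

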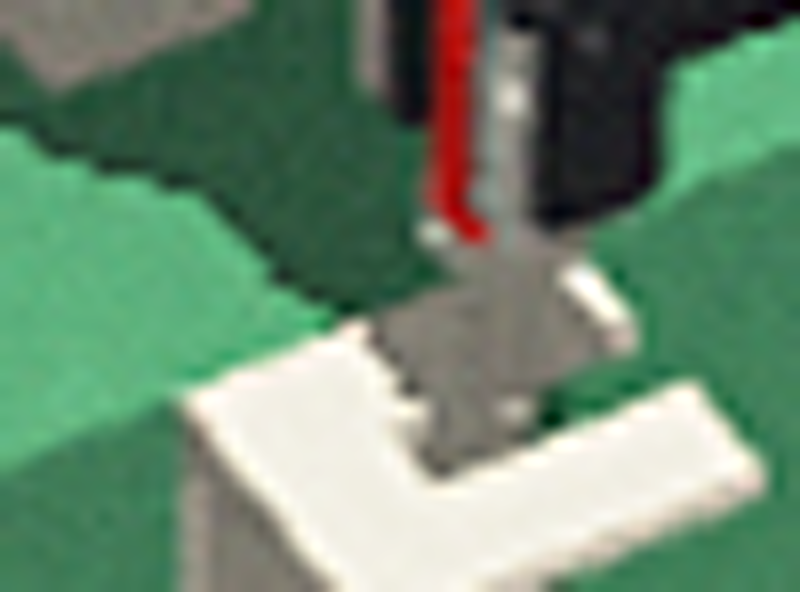

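The shank tip is at about (500,400), falling to about (500,414) at plate level. The slot's mid-line there is about v=417, so it's centred. I'll lower it with a force watch.

Run:
```python
from h import *
np.set_printoptions(precision=4,suppress=True)
e=m.current_ee_pos();f0=m.current_force();ok=True
for z in(.240,.236,.232,.222,.2135):
    m.move_l([e[0],e[1],z],max_speed=.05);f=m.current_force();print(z,f)
    if f[2]-f0[2]>6: ok=False;break
if ok:
    q=np.array([e[0],e[1],.2135])+.0065*unit(YAW);m.move_l(q,max_speed=.04);print(m.current_force())
    q[2]=.211;m.move_l(q,max_speed=.04);print(m.current_force())
print(ok,m.current_ee_pos(),m.current_time())
```

```text
0.24 [ 0.1167  0.6849 -0.4182]
0.236 [ 0.1896  0.396  -1.1899]
0.232 [-0.2618 -0.4007 -0.5381]
0.222 [ 0.0198  0.1849 -0.2545]
0.2135 [ 0.8041 -0.052  -1.1941]
[-1.0477  0.2269 -0.4777]
[-1.6593  0.3558  6.8478]
True [0.5126 0.063  0.2118] 10.1917
```

Run:
```python
from h import *
np.set_printoptions(precision=4,suppress=True)
m.set_gripper(0.45,35);print(m.current_force())
e=m.current_ee_pos();m.move_l([e[0],e[1],.30],max_speed=.15)
m.move_ptp([.587,-.0123,.32],R(YAW))
m.set_gripper(0.86,50)
m.move_l([.587,-.0123,.28],max_speed=.15)
print(m.current_ee_pos(),m.current_time())
p,d=m.grab_frame("side");cv2.imwrite("pics/side4.png",p[:,:,::-1])
cv2.imwrite("pics/s4.png",cv2.resize(p[140:260,270:430,::-1],None,fx=5,fy=5,interpolation=2))
for k in("main_catch","safety_catch"):print([(r["at"].round(3) if hasattr(r["at"],"round") else r["at"],r["confidence"]) for r in m.look_for("side",k)][:2])
```

```text
[ 0.0843 -0.6279 -0.0575]
[ 0.5871 -0.0123  0.2803] 13.6333
[([0.5656, -0.0091, 0.2164], 0.74)]
[([0.4361, -0.0477, 0.2174], 0.84), ([0.5637, -0.0093, 0.219], 0.5)]
```

View pics/s4.png

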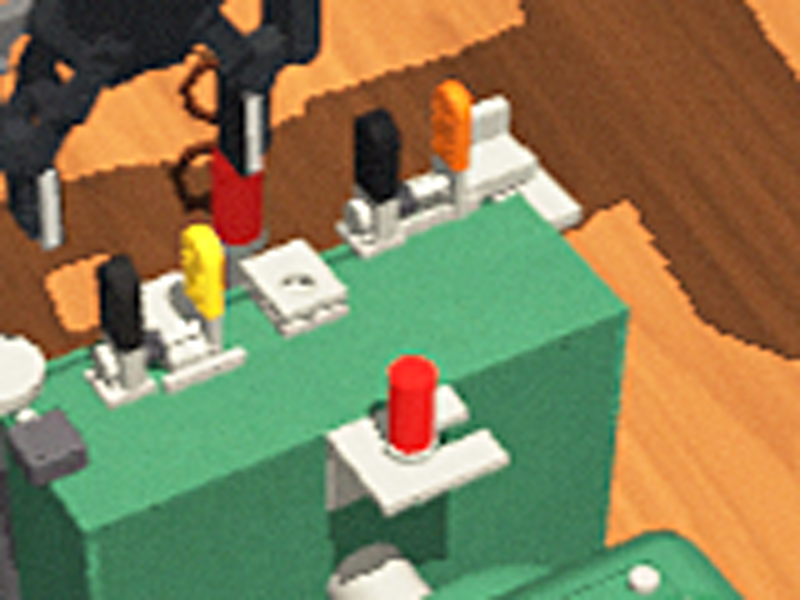

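The pin hangs parked in the notch, knob at (412,405), and the open fingers straddle the yellow catch. Now I'll squeeze the main catch.

Run:
```python
from h import *
np.set_printoptions(precision=4,suppress=True)
m.move_l([.587,-.0123,.225],max_speed=.12);print(m.current_force())
m.set_gripper(0.0,40)
print(m.current_grip_width()*85,m.current_grip_force(),m.current_force(),m.current_ee_pos(),m.current_time())
p,d=m.grab_frame("side");cv2.imwrite("pics/side5.png",p[:,:,::-1])
cv2.imwrite("pics/s5.png",cv2.resize(p[140:260,270:430,::-1],None,fx=5,fy=5,interpolation=2))
```

```text
[ 0.3301 -0.9011  0.4385]
29.221258224674614 43.98966372013092 [13.8828  2.7806  1.274 ] [ 0.5893 -0.0121  0.2267] 14.8583
```

View pics/s5.png

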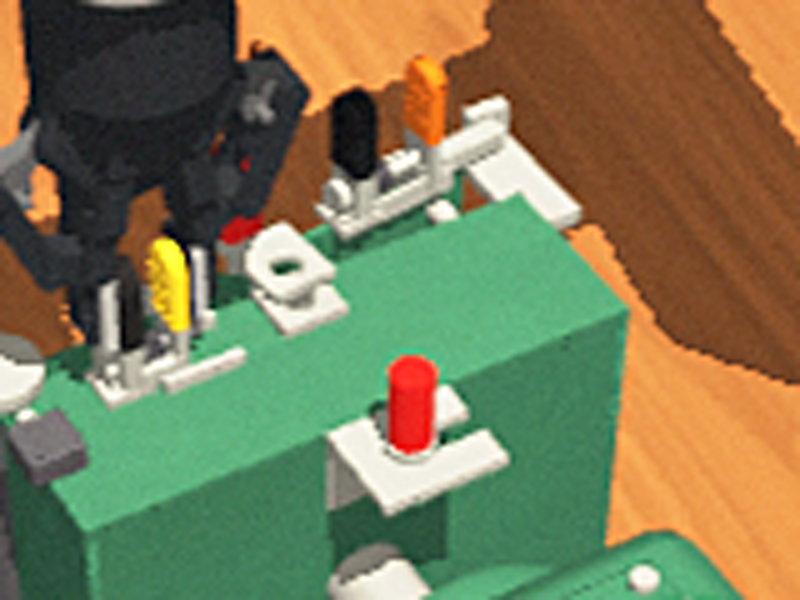

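The gate is ajar: the hasp ear has moved off the guard and the orange and black handle has shifted outward, with post top at (355,95) and tab top at (427,65). I'll release the main catch and measure the handle.

Run:
```python
from h import *
np.set_printoptions(precision=4,suppress=True)
m.set_gripper(0.80,50)
m.move_l([.588,-.0123,.30],max_speed=.2)
H=np.array([.6452,-.030,0]);g=.10
a=ray("side",341,159,.262);b=ray("side",355.4,153,.262);print("post",a,"tab",b,"model grip",H-.1795*unit(YAW+g),"from post",a-.0097*unit(YAW+g),"ang",np.arctan2(*(a-b)[1::-1]))
q=H-.1795*unit(YAW+g)
for gg in np.arange(.1,1.41,.1):
    j=m.inverse_kinematics([*(H-.1795*unit(YAW+gg))[:2],.225],R(YAW+gg))
    if j is None:print("no",gg)
q[2]=.30;m.move_ptp(q,R(YAW+g))
p,d=m.grab_frame("side");cv2.imwrite("pics/side6.png",p[:,:,::-1])
cv2.imwrite("pics/s6.png",cv2.resize(p[120:240,270:430,::-1],None,fx=5,fy=5,interpolation=2))
print(m.current_ee_pos(),m.current_time(),m.current_grip_width())
```

```text
post [ 0.4782 -0.0633  0.262 ] tab [ 0.4447 -0.0687  0.262 ] model grip [ 0.4694 -0.0664  0.    ] from post [ 0.4687 -0.0653  0.262 ] ang 0.15928110403024648
[ 0.4697 -0.0663  0.2995] 16.525 0.7979163259084683
```

View pics/s6.png

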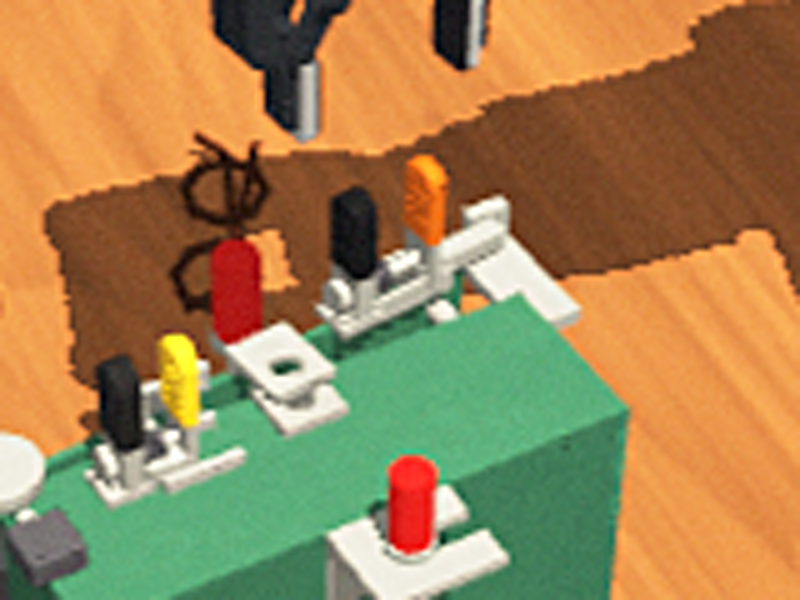

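The gate is ajar and the fingers are above and straddling the handle, post at (353,230) and tab at (425,200). I'll lower and squeeze.

Run:
```python
from h import *
np.set_printoptions(precision=4,suppress=True)
e=m.current_ee_pos()
m.move_l([e[0],e[1],.225],max_speed=.12);print(m.current_force())
m.set_gripper(0.0,55)
print(m.current_grip_width()*85,m.current_grip_force(),m.current_force(),m.current_ft_torque(),m.current_ee_pos(),m.current_time())
```

```text
[ 0.9401 -0.217   0.5008]
29.536833798158234 54.61670458316803 [-8.9215 -0.5624 10.4761] [-0.3166  2.2648  0.2637] [ 0.4688 -0.0665  0.226 ] 17.7333
```

Run:
```python
from h import *
np.set_printoptions(precision=3,suppress=True)
H=np.array([.6440,-.030,.225])
for g in np.linspace(.1,.82,8):
    a=YAW+g
    m.move_l(H-.1795*unit(a),R(a),max_speed=.1)
    f=m.current_force();u=unit(a);t=np.array([-u[1],u[0],0])
    print(round(g,2),"rad",round(u@f,1),"tan",round(t@f,1),"z",round(f[2],1),m.current_ft_torque()[2].round(2),"w",round(m.current_grip_width()*85,2),m.current_time())
    if np.linalg.norm(f)>45:break
p,d=m.grab_frame("side");cv2.imwrite("pics/side7.png",p[:,:,::-1])
cv2.imwrite("pics/s7.png",cv2.resize(p[110:260,240:440,::-1],None,fx=4,fy=4,interpolation=2))
```

```text
0.1 rad 2.8 tan 0.5 z 7.3 0.26 w 29.69 17.9833
0.2 rad 4.5 tan 2.6 z 7.8 0.31 w 29.49 18.3167
0.31 rad 4.0 tan 3.3 z 7.9 0.42 w 29.63 18.65
0.41 rad 5.1 tan 3.8 z 9.9 0.35 w 29.64 18.9833
0.51 rad 2.7 tan 2.6 z 9.0 0.37 w 29.5 19.3167
0.61 rad 3.9 tan 3.1 z 9.3 0.31 w 29.66 19.65
0.72 rad 3.7 tan 1.8 z 9.0 0.36 w 29.28 19.9833
0.82 rad 2.7 tan 1.5 z 8.6 0.34 w 29.69 20.3167
```

View pics/s7.png

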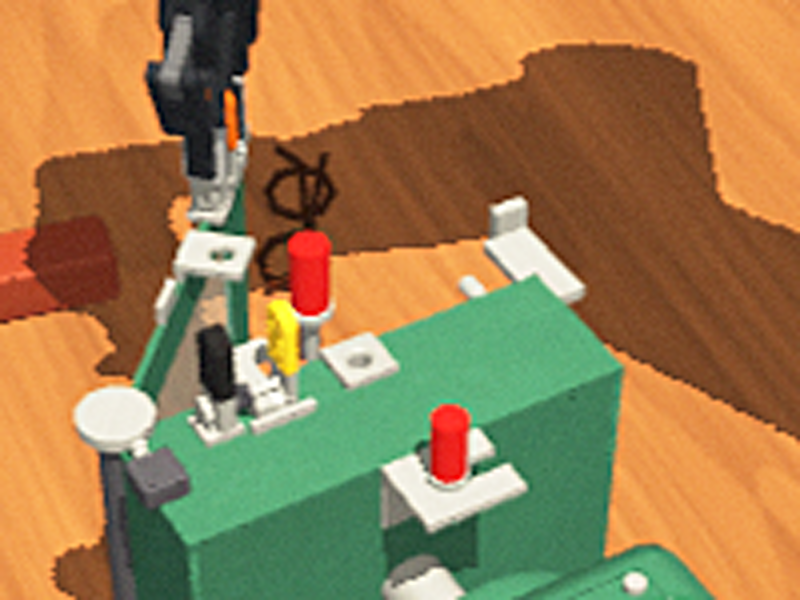

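The gate is swinging out with the gripper on its handle, at (220,150), and the pin is still parked. I'll carry on to about 1.38 rad.

Run:
```python
from h import *
np.set_printoptions(precision=3,suppress=True)
H=np.array([.6440,-.030,.225])
for g in np.linspace(.91,1.38,6):
    a=YAW+g
    m.move_l(H-.1795*unit(a),R(a),max_speed=.1)
    f=m.current_force();u=unit(a);t=np.array([-u[1],u[0],0])
    print(round(g,2),"rad",round(u@f,1),"tan",round(t@f,1),"z",round(f[2],1),m.current_ft_torque()[2].round(2),"w",round(m.current_grip_width()*85,2),m.current_time())
    if np.linalg.norm(f)>45:break
m.dwell(.3);p=m.current_ee_pos()-H;print("angle",np.arctan2(-p[1],-p[0])-YAW,m.current_force(),m.current_grip_force())
p,d=m.grab_frame("side")
cv2.imwrite("pics/s8.png",cv2.resize(p[110:260,240:440,::-1],None,fx=4,fy=4,interpolation=2))
```

```text
0.91 rad 4.1 tan 2.2 z 8.4 0.39 w 29.22 20.675
1.0 rad 3.3 tan 3.0 z 8.5 0.37 w 29.61 20.9917
1.1 rad 2.7 tan 3.8 z 9.2 0.27 w 29.96 21.3083
1.19 rad 2.5 tan 2.9 z 8.7 0.35 w 29.12 21.625
1.29 rad 3.7 tan 2.8 z 8.4 0.32 w 29.54 21.9417
1.38 rad 2.8 tan 3.5 z 7.6 0.33 w 29.53 22.2583
angle 1.38076604476143 [-1.702  4.268  7.357] 57.68744230270386
```

View pics/s8.png

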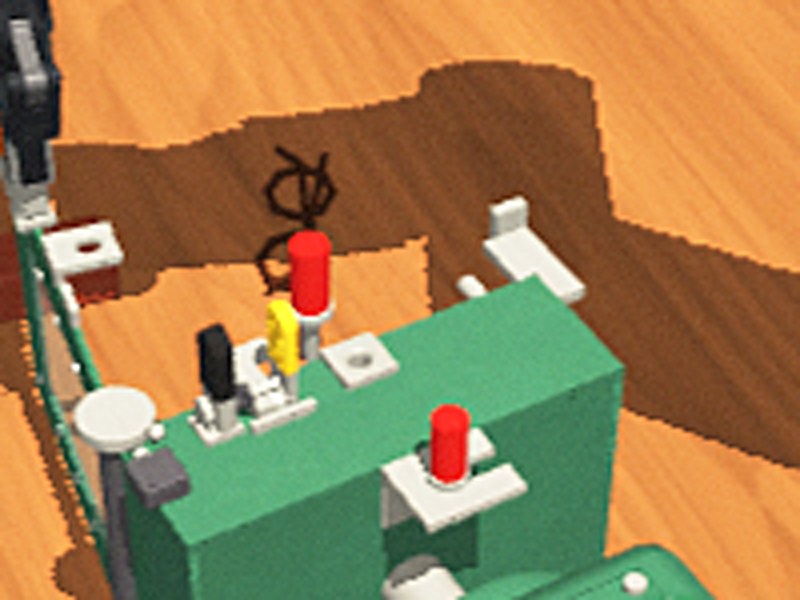

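The gate is held wide open by its squeezed handle, at (30,190), with the pin parked in the notch. I'm handing in.

```bash
python3 -c "
from bench import manip as m
print(m.sign_off())"
```

```text
the job is handed in; nothing more can be done
None
```

I handed the job in with the arm still holding the gate open at about 1.38 rad by its squeezed handle, the lock pin parked in the notch and the bench items untouched, 22.6 s into the 54 s limit; the judge's result was not shown.

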